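Index the carving turntable and swing in the hand rest

ROBOT

A 6-joint arm with a two-finger parallel gripper is mounted at the origin on the work surface. World frame = base frame: x ahead of the robot, y to its left, z up, the work surface at z = 0. Lengths are in m, angles in degrees, forces in N, time in s.
With the tool pointing down it reaches from about 0.35 to 0.875 m from the base axis. Payload 4.2 kg.
Tool frame: the origin (TCP) lies midway between the tips of the shut fingers; the grasp point (between the pads) lies 19 mm behind it; z points along the fingers, y is the direction in which the jaws open and shut (so a half turn about z gives the same grasp; the last joint's range is limited). The gripper opens to 87 mm and grips with 3 to 60 N. Pads are 19 mm wide; open, the fingers measure 117 mm over their backs; the gripper's body (75 mm by 190 mm) begins 51 mm behind the grasp point.
Start: joints at [89.76, 22.042, 0.453, 0, -68.411, -14.817], TCP at [0.162, 0.604, 0.223] pointing down, gripper open.
Joint ranges: [-179.83, 179.83], [-69.29, 118.12], [-61.27, 80.66], [-181.25, 117.63], [-171.15, -9.14], [-177.46, 177.46]. Speed limits (degrees/s): [159.86, 159.86, 180, 180, 180, 180].

INTERFACE

Orientations are given as a 3x3 rotation matrix whose columns are the frame's x, y, z axes.
In Python, from station import sense, capture, finish_job gives the robot as it stands. The module is installed in compiled form; this text tells all that it offers.
- The arm moves only by the shell command python3 -m jog 'ROWS' [OPENING]. ROWS is JSON, a list of rows, each a list of 6 numbers: the shift along the tool's x, y, z in cm, then the turn, a rotation vector about the tool's x, y, z in degrees. In form: [[dx, dy, dz, wx, wy, wz], ...]. A call has exactly 5 rows; each row shifts and turns the commanded pose from where the row before left it, along the tool's axes as they then stand; what a row does not reach is not made up. A row lasts 1/12 s, in which the tool goes at most 41.7 mm and 7.16 degrees, less where a joint would pass 70% of its speed; a pose out of reach is approached as far as the arm can. A call is refused whole if a number of a shift passes 4.17 or a number of a turn 7.16, either way. A call with a gripper value outside its range is refused whole. OPENING is the finger opening in cm, from 0 to 8.7, set as the call begins (- or left out, the last holds). The fingers move at their own pace and stop on an object; the grip force is fixed at half the most. Time passes only in rows, so rows that do not move let the fingers close, or fill a call up. It gives the time, the measured TCP pose, the force and the opening at its end, in the units of the state.
- sense(): the state, without advancing time (a new reading comes with each control period).
- capture(name): name is "side" or "top" or "wrist"; returns a dict with "frame" (420x560x3 uint8, red, green, blue), "fx", "fy", "cx", "cy" (pixels), "world_to_cam" (4x4, takes a point from world to camera coordinates). Camera axes: x right, y up, looking along -z (the intrinsics and any distortion apply to the point x, -y, -z); pixel columns grow to the right and rows downward; lengths in m; the calibration is good to about 2 mm. A picture is of the moment at which its call begins. There is no depth.
- finish_job(): hands the job in, once; it reports no verdict.
The state is a dict: "time_s": time; "joints": joint angles; "joint_velocities": joint speeds; "effort": joint torques, N m; "tcp_pos": TCP position; "ee_rot": TCP orientation; "wrist_force": force on the tool from outside, world axes, zero at the start; "moment": the same for the moment, N m; "gripper_width": opening from 0.0 (shut) to 1.0 (fully open).
Only numpy, scipy, OpenCV 4.12 (cv2) and the standard library are available. Lean on these libraries where they do the work, as an engineer would, in place of code of your own. Each camera call takes 0.05 s, during which the arm holds its last target.

TASK

Get the clay plaque ready for carving. With a fingertip, push the turntable round gently by its spokes until the red spoke points straight at the blue post (not the black one); then push the wooden hand rest in over the plaque until it is fully home against its stop, and leave both there. Do not touch the plaque, and do not lift or disturb the things lying around.

Things in the scene. Friction and masses are not known exactly. Their poses are not given: they have to be found in the camera images.
- wheel: Turntable: metal disc 210 mm across, top 68 mm above the table, turning either way on a vertical axis with four level spokes under the disc, 90 degrees apart, one all red, three steel with black balls. Light friction (about 1 N at a spoke's end); it stays where it is left. Origin: on the axis, 41 mm above the table; x axis along the red spoke, z up.
- red_tip (a point): Outermost point of the red spoke's ball end, 175 mm from the turntable's axis. All spokes: round, 12 mm thick, centre line 50 mm above the table, reaching 175 mm from the axis, with a ball 18 mm across at the end; free for pushing from 105 to 157 mm from the axis.
- rig: Fixed stand under the turntable: round plywood base board, 470 mm across, 12 mm thick. Origin: its centre, at table height, under the turntable's axis. A fingertip that pushes a spoke must be below 45 mm and above the board's top (12 mm above the table).
- index_top (a point): Top centre of the blue post, 24 mm across and 43 mm tall, fixed on the base board to the left or right of the turntable, about 205 to 222 mm from its axis; its top is 55 mm above the table.
- blank_top (a point): Top centre of the black post of the same size on the other side. Not the mark. Left and right may be exchanged.
- rest (a joint): Angle of the wooden hand rest about its steel pillar, rad: 0 swung fully out, 1.5 fully home against its stop over the middle of the turntable; it grows as the rest swings clockwise seen from above. Light friction (about 1 N at its end); it stays where it is left. Starts between 0 and 0.15.
- rest_hinge (a point): On the vertical axis of the hand rest's pillar, at mid-height of the wooden bar, 112.5 mm above the table. The pillar stands on the base board, 214 mm from the turntable's axis, far right as seen from the robot.
- rest_push (a point): Middle of the wooden bar 220 mm from its pillar axis, a good place to push (from the counter-clockwise side). The bar is 30 mm wide, reaches 270 mm from the pillar axis, and lies from 100 to 125 mm above the table, passing 18 mm above the plaque.
- plaque: Dark clay plaque with two holes, 100 x 62 x 14 mm, lying loose near the middle of the turntable and riding round with it. Origin at the centre of its underside, 68 mm above the table. Not to be touched.
- dry_plaque: Lighter brown plaque of the same size, lying loose on the table beside the stand. Leave alone. Origin at the centre of its underside.
- bowl: Steel bowl, 104 mm across, 45 mm high, on the table beside the stand. Leave alone. Origin at the centre of its underside.
- tub: Round wooden tub, 112 mm across, 45 mm high, on the table beside the stand. Leave alone. Origin at the centre of its underside.
- spatula: Modelling spatula, 200 mm long, lying on the table at the right. Leave alone.

How it is judged (in metres and radians):
On the way, in this order (a step that is already met when the one before it is completed fails the run):
1. the red spoke points at the blue post, the turntable at rest (y of index_top in the frame of wheel between -0.012 and 0.012 m and x of index_top in the frame of wheel above 0.1 m and angular speed of wheel below 0.1 rad/s), for 0.2 s.
2. the hand rest is home against its stop, over the plaque (value of joint rest above 1.42 rad), for 0.2 s.
At the end, for the whole second after the job is handed in: The line of the red spoke passes within 12 mm (half the width) of the blue post's centre (pointing towards it), the hand rest is within 0.08 rad of its stop, the turntable is at rest, and the plaque still lies on it within 30 mm of the axis (y of index_top in the frame of wheel between -0.012 and 0.012 m and x of index_top in the frame of wheel above 0.1 m and value of joint rest above 1.42 rad and angular speed of wheel below 0.05 rad/s and horizontal distance between plaque and wheel below 0.03 m and height (world z) of plaque between 0.064 and 0.072 m); the robot touches nothing.
It fails at once if the robot touches the clay plaque (contact force between any of the fingers, the arm and plaque above 0.5 N).
It fails at once if the plaque is lifted off the turntable (height (world z) of plaque above 0.078 m).
It fails at once if the turntable or the hand rest is flung round (faster than 3 rad/s) (angular speed of wheel above 3 rad/s or velocity of joint rest above 3 rad/s).
It fails at once if a thing lying around is shifted by more than 20 mm (distance of any of dry_plaque, bowl, tub, spatula from where it was at the start of the episode above 0.02 m).
It also fails if it takes over 70 s, if anything falls off the work surface, if the arm or the gripper's body presses on something with over 40 N, if the wrist force passes 120 N, or if a joint passes its speed limit or range.

## Working session

There is one attempt and no reset: what is moved stays moved. The work goes in short steps, Python scripts to look and compute and a shell command to move; the robot and the scene stay as the last step left them, time stands still between calls to the robot, and variables do not carry over. Pictures are saved under pics/ and viewed, and the job is handed in when it is done.

```bash
mkdir -p pics
cat > h.py <<'E'
import numpy as np, cv2
from station import sense, capture
def snap(n,f):
    d=capture(n); cv2.imwrite('pics/'+f+'.png',d['frame'][:,:,::-1]); np.savez('pics/'+f+'.npz',**d); return d
def load(f): return dict(np.load('pics/'+f+'.npz'))
def ray(d,u,v):
    T=d['world_to_cam'];R=T[:3,:3];c=-R.T@T[:3,3]
    x=(u-d['cx'])/d['fx'];y=(v-d['cy'])/d['fy']
    return c,R.T@np.array([x,-y,-1.])
def onz(d,u,v,z):
    c,r=ray(d,u,v); return c+r*(z-c[2])/r[2]
def proj(d,p):
    q=d['world_to_cam']@np.array([*p,1.]); return d['cx']+d['fx']*q[0]/-q[2], d['cy']+d['fy']*q[1]/q[2]
E
python3 - <<'E'
from h import *
for n in('side','top','wrist'):
    d=snap(n,n+'0'); print(n,d.keys(),d['fx'],d['cx'],d['cy'],-d['world_to_cam'][:3,:3].T@d['world_to_cam'][:3,3])
s=sense();print(s['time_s'],s['tcp_pos'],s['ee_rot'])
E
```

```text
side dict_keys(['frame', 'fx', 'fy', 'cx', 'cy', 'world_to_cam']) 382.8876916169484 281.5848557309535 207.2043066447883 [ 0.39490604 -0.73882483  0.91247862]
top dict_keys(['frame', 'fx', 'fy', 'cx', 'cy', 'world_to_cam']) 470.5679800440155 269.6916576645009 216.2319995059262 [0.32827935 0.00392708 1.40022977]
wrist dict_keys(['frame', 'fx', 'fy', 'cx', 'cy', 'world_to_cam']) 297.6229356566169 277.24095040470695 209.98569127746114 [0.23472249 0.58339282 0.38382845]
0.15 [0.16223271 0.60312996 0.22170039] [[ 9.65637543e-01 -2.59892353e-01 -3.16891413e-04]
 [-2.59892521e-01 -9.65636192e-01 -1.61938744e-03]
 [ 1.14864594e-04  1.64609901e-03 -9.99998639e-01]]
```

View pics/top0.png

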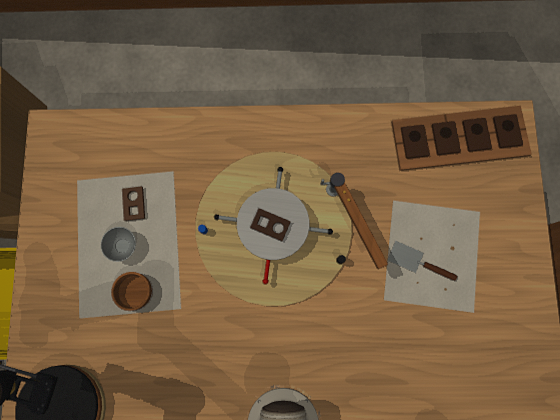

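View pics/side0.png

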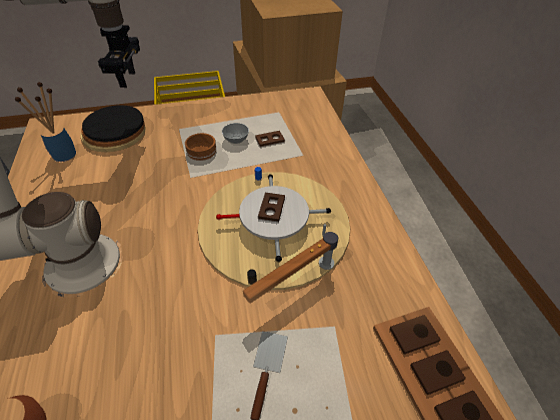

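The top view shows the blue post on the left at (203,229), the black post at (341,260), the red ball at about (266,282) and the hinge at (337,180). The rest's free end is near (381,266). Next I'll measure these points.

```bash
cat > m.py <<'E'
from h import *
def cen(m):
    n,l,s,c=cv2.connectedComponentsWithStats(m.astype(np.uint8)); 
    return [(s[i,4],c[i].round(1),s[i,:4]) for i in range(1,n) if s[i,4]>15]
def masks(d):
    h=cv2.cvtColor(d['frame'],cv2.COLOR_RGB2HSV).astype(int);H,S,V=h[...,0],h[...,1],h[...,2]
    return ((H<5)|(H>175))&(S>190)&(V>70), (H>105)&(H<130)&(S>150)&(V>60), V<45
if __name__=='__main__':
    for f in('top0','side0'):
        d=load(f);d['frame']=d['frame'].astype(np.uint8)
        r,b,k=masks(d)
        print(f,'red',cen(r)); print('blue',cen(b))
        if f=='top0':
            k[:,:190]=0;k[:140]=0;k[320:]=0; k[:,360:]=0
            print('black',cen(k))
    d=load('top0')
    # disc
    h=cv2.cvtColor(d['frame'],cv2.COLOR_RGB2HSV).astype(int)
    m=((h[...,1]<60)&(h[...,2]>110)).astype(np.uint8); m[:,:225]=0;m[:,322:]=0;m[:180]=0;m[270:]=0
    c=max(cv2.findContours(m,0,2)[0],key=cv2.contourArea);(u,v),rr=cv2.minEnclosingCircle(c);e=cv2.fitEllipse(c)
    print('disc',u,v,rr,e,onz(d,*e[0],.068), onz(d,u,v,.068), onz(d,u+rr,v,.068)-onz(d,u-rr,v,.068))
    print('blue',onz(d,203,229,.055),'hinge',onz(d,337,180,.14),'rest end',onz(d,381,266,.125))
E
python3 m.py; python3 -c "
import cv2
i=cv2.imread('pics/top0.png')[140:320,180:400];cv2.imwrite('pics/c0.png',cv2.resize(i,(770,630)[:2] if 0 else (733,600),interpolation=2))"
```

```text
top0 red [(np.int32(81), array([266.3, 272.1]), array([263, 260,   7,  24], dtype=int32))]
blue [(np.int32(45), array([201.9, 228.3]), array([199, 225,   7,   8], dtype=int32))]
black [(np.int32(19), array([280.1, 168.8]), array([278, 167,   5,   5], dtype=int32)), (np.int32(24), array([332., 186.]), array([330, 182,   5,  10], dtype=int32)), (np.int32(18), array([216.5, 216.8]), array([215, 215,   4,   5], dtype=int32)), (np.int32(22), array([329.7, 231. ]), array([328, 229,   5,   5], dtype=int32)), (np.int32(58), array([340.8, 259.2]), array([337, 255,   9,   9], dtype=int32))]
side0 red [(np.int32(67), array([226.3, 215.9]), array([216, 214,  23,   5], dtype=int32))]
blue [(np.int32(71), array([257.8, 173. ]), array([255, 167,   7,  13], dtype=int32))]
disc 272.63385009765625 223.4490203857422 36.22319030761719 ((272.48809814453125, 223.444091796875), (70.31011962890625, 71.67596435546875), 76.65849304199219) [0.55866289 0.02198575 0.068     ] [0.55864251 0.02156717 0.068     ] [-0.00299016 -0.20813656  0.        ]
blue [0.54744025 0.22414263 0.055     ] hinge [ 0.6651992  -0.15830435  0.14      ] rest end [ 0.42842599 -0.26940831  0.125     ]
```

View pics/c0.png

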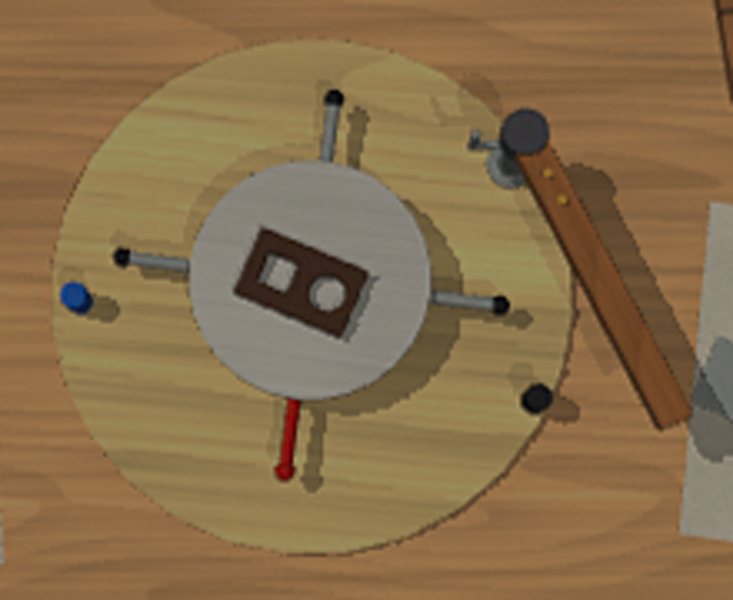

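```bash
cat > m2.py <<'E'
from m import *
from scipy.optimize import least_squares
d=load('top0');s=load('side0')
def tri(a,b):
    (c1,r1),(c2,r2)=ray(d,*a),ray(s,*b)
    A=np.stack([r1,-r2],1);t=np.linalg.lstsq(A,c2-c1,rcond=None)[0]
    p,q=c1+t[0]*r1,c2+t[1]*r2; return (p+q)/2,np.linalg.norm(p-q)
P=[onz(d,*p,.05) for p in((280.3,168.8),(216.3,216.8),(330,231.2),(265.3,282.3))]
for p in P:print(p)
A=(P[1]+P[2])/2; print('axis from balls',A,'N-S mid',(P[0]+P[3])/2,'spans',np.linalg.norm(P[1]-P[2]),np.linalg.norm(P[0]-P[3]))
ax=np.array([.5587,.022])
for p in P: v=p[:2]-ax;print(np.hypot(*v),np.degrees(np.arctan2(v[1],v[0])))
# board ellipse
h=cv2.cvtColor(d['frame'],cv2.COLOR_RGB2HSV)
for z,nm,px in((.055,'blue',(202.2,228.3)),(.055,'black',(340.6,258.8))):
    p=onz(d,*px,z);v=p[:2]-ax;print(nm,p,np.hypot(*v),np.degrees(np.arctan2(v[1],v[0])))
print('side px of blue top est',proj(s,onz(d,202.2,228.3,.055)),'axis@side',proj(s,[.5587,.022,.068]))
E
python3 m2.py; python3 -c "
import cv2
i=cv2.imread('pics/side0.png')[150:310,190:360];cv2.imwrite('pics/c1.png',cv2.resize(i,None,fx=3.7,fy=3.7,interpolation=2))"
```

```text
[ 0.72642405 -0.00295751  0.05      ]
[0.5838714  0.18647127 0.05      ]
[ 0.5366007  -0.14400851  0.05      ]
[0.39212631 0.04468556 0.05      ]
axis from balls [0.56023605 0.02123138 0.05      ] N-S mid [0.55927518 0.02086402 0.05      ] spans 0.3338433818648539 0.3376756462261446
0.16957073940052048 -8.463570023466163
0.16638629228720453 81.29871888615402
0.16747299486588504 -97.58271748984791
0.16811135573817954 172.24463923524303
blue [0.54953248 0.22650627 0.055     ] 0.20471164995227048 92.56671349024764
black [ 0.45581928 -0.17087481  0.055     ] 0.21859811580346353 -118.07576002818512
side px of blue top est (np.float64(257.2440552681557), np.float64(169.78634770475583)) axis@side (np.float64(272.90817717137867), np.float64(210.23898591846887))
```

View pics/c1.png

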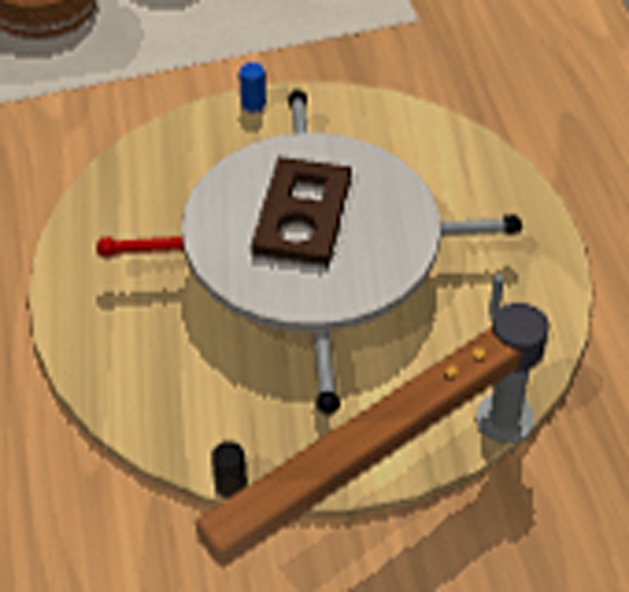

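```bash
for i in 1 2; do :; done
python3 -m jog '[[2.03,2.37,0,0,0,0],[2.03,2.37,0,0,0,0],[2.03,2.37,0,0,0,0],[2.03,2.37,0,0,0,0],[2.03,2.37,0,0,0,0]]' 4
python3 -m jog '[[2.03,2.37,0,0,0,0],[2.03,2.37,0,0,0,0],[2.03,2.37,0,0,0,0],[2.03,2.37,0,0,0,0],[2.03,2.37,0,0,0,0]]'
python3 -m jog '[[2.03,2.37,0,0,0,0],[2.03,2.37,0,0,0,0],[2.03,2.37,0,0,0,0],[2.03,2.37,0,0,0,0],[2.03,2.37,0,0,0,0]]'
python3 -m jog '[[2.03,2.37,0,0,0,0],[2.03,2.37,0,0,0,0],[2.03,2.37,0,0,0,0],[2.03,2.37,0,0,0,0],[2.03,2.37,0,0,0,-7]]'
python3 -m jog '[[0,0,0,0,0,0],[0,0,0,0,0,0],[0,0,0,0,0,0],[0,0,0,0,0,0],[0,0,0,0,0,0]]'
python3 - <<'E'
from h import *
s=sense();print(s)
R=np.array(s['ee_rot']);print(np.degrees(np.arctan2(R[1,0],R[0,0])), R.T@(np.array([.43,.0395,.033])-s['tcp_pos']))
snap('wrist','w1')
E
```

```text
time_s: 0.57
tcp_pos: [0.2299, 0.4611, 0.2221]
ee_rot: [[0.966, -0.259, -0.0], [-0.259, -0.966, -0.001], [-0.0, 0.001, -1.0]]
wrist_force: [0.7, -0.0, -0.4]
gripper_width: 0.703
time_s: 0.98
tcp_pos: [0.297, 0.3203, 0.2224]
ee_rot: [[0.966, -0.259, -0.0], [-0.259, -0.966, -0.0], [-0.0, 0.0, -1.0]]
wrist_force: [1.1, -0.1, 0.0]
gripper_width: 0.465
time_s: 1.4
tcp_pos: [0.3642, 0.1795, 0.2226]
ee_rot: [[0.966, -0.259, 0.0], [-0.259, -0.966, 0.0], [-0.0, -0.0, -1.0]]
wrist_force: [-0.1, 1.0, -0.6]
gripper_width: 0.459
time_s: 1.82
tcp_pos: [0.4304, 0.0411, 0.2225]
ee_rot: [[0.989, -0.149, -0.0], [-0.149, -0.989, 0.0], [-0.0, -0.0, -1.0]]
wrist_force: [-0.4, -0.9, 0.6]
gripper_width: 0.454
time_s: 2.23
tcp_pos: [0.4299, 0.0437, 0.2226]
ee_rot: [[0.989, -0.149, 0.0], [-0.149, -0.989, 0.0], [0.0, -0.0, -1.0]]
wrist_force: [-0.1, -0.4, 0.2]
gripper_width: 0.457
{'time_s': 2.2333, 'joints': array([ 2.75032619e+01,  2.81784941e+00, -2.48303249e+01, -6.99082668e-03,
       -6.23415489e+01,  5.39170165e+01]), 'joint_velocities': array([ 0.16497742, -0.09481382,  0.05529604, -0.00789929, -0.02856223,
        0.21246509]), 'effort': array([-1.89593467e-01, -2.05229598e+01,  1.79197848e+01,  3.96227136e+00,
        8.09571287e-02, -5.67204654e-03]), 'tcp_pos': array([0.42986295, 0.04367996, 0.22260521]), 'ee_rot': array([[ 9.88800789e-01, -1.49241373e-01,  1.09188835e-04],
       [-1.49241391e-01, -9.88800776e-01,  1.78688445e-04],
       [ 8.12982959e-05, -1.92982769e-04, -9.99999978e-01]]), 'wrist_force': array([-0.05347551, -0.40816503,  0.15966628]), 'moment': array([-0.04710298,  0.00925746,  0.00860799]), 'gripper_width': 0.4571987608395551}
-8.582966648319902 [0.00074392 0.00414928 0.18960447]
```

View pics/w1.png

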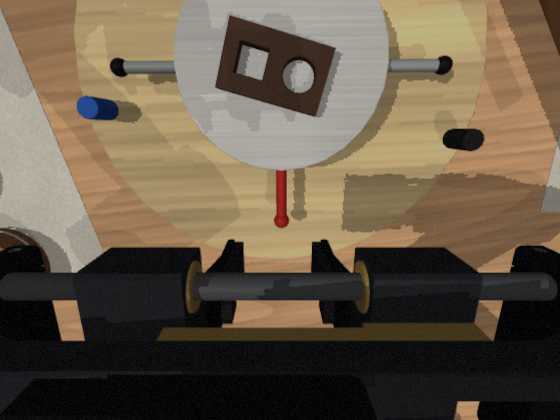

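The wrist view shows the red ball at (281,221), midway between the fingers at about x=237 and x=322, so I'm going down over the spoke.

```bash
python3 -m jog '[[0,0.1,1.9,0,0,0],[0,0.1,1.9,0,0,0],[0,0.1,1.9,0,0,0],[0,0.1,1.9,0,0,0],[0,0,1.9,0,0,0]]'
python3 -m jog '[[0,0,1.9,0,0,0],[0,0,1.9,0,0,0],[0,0,1.9,0,0,0],[0,0,1.9,0,0,0],[0,0,1.8,0,0,0]]'
python3 -m jog '[[0,0,0,0,0,0],[0,0,0,0,0,0],[0,0,0,0,0,0],[0,0,0,0,0,0],[0,0,0,0,0,0]]'
python3 - <<'E'
from h import *
d=load('w1');print(onz(d,281,221,.05))
snap('wrist','w2');snap('side','s2')
E
```

```text
time_s: 2.7
tcp_pos: [0.4294, 0.0396, 0.127]
ee_rot: [[0.989, -0.149, 0.001], [-0.149, -0.989, 0.0], [0.001, -0.0, -1.0]]
wrist_force: [0.7, -0.1, 0.0]
gripper_width: 0.458
time_s: 3.12
tcp_pos: [0.4296, 0.0397, 0.0329]
ee_rot: [[0.989, -0.149, 0.0], [-0.149, -0.989, 0.0], [0.0, -0.0, -1.0]]
wrist_force: [0.1, -0.9, -0.3]
gripper_width: 0.457
time_s: 3.53
tcp_pos: [0.4304, 0.0394, 0.0347]
ee_rot: [[0.989, -0.15, 0.002], [-0.15, -0.989, 0.001], [0.002, -0.001, -1.0]]
wrist_force: [0.0, 0.1, 0.4]
gripper_width: 0.46
[0.39647726 0.04359253 0.05      ]
```

View pics/w2.png

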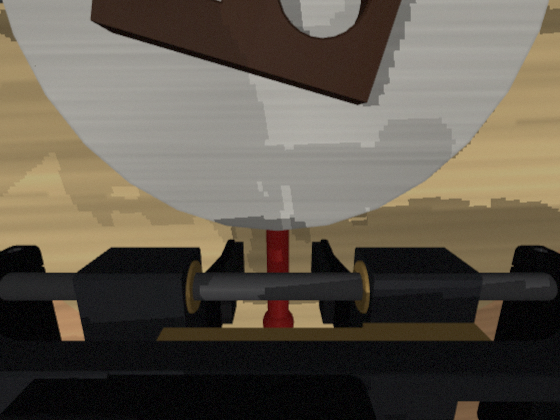

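View pics/s2.png

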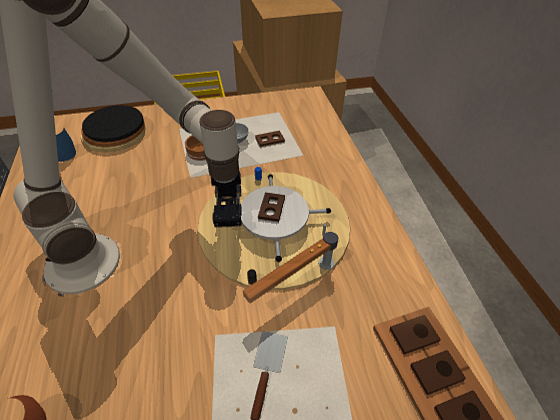

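```bash
python3 -m jog '[[0.01,-0.23,0,0,0,1],[0.01,-0.23,0,0,0,1],[0.01,-0.23,0,0,0,1],[0.01,-0.46,0.05,0,0,2],[0.01,-0.46,0.05,0,0,2]]'
python3 -m jog '[[0.01,-0.46,0,0,0,2],[0.01,-0.46,0,0,0,2],[0.01,-0.46,0,0,0,2],[0.01,-0.46,0,0,0,2],[0.01,-0.46,0,0,0,2]]'
python3 -m jog '[[0.01,-0.46,0,0,0,2],[0.01,-0.46,0,0,0,2],[0.01,-0.46,0,0,0,2],[0.01,-0.46,0,0,0,2],[0.01,-0.46,0,0,0,2]]'
python3 - <<'E'
from h import *
s=sense();v=s['tcp_pos'][:2]-np.array([.5597,.0213]);print(np.hypot(*v),np.degrees(np.arctan2(v[1],v[0])),s['joints'],s['wrist_force'])
snap('side','s3');snap('wrist','w3')
E
```

```text
time_s: 4.05
tcp_pos: [0.4332, 0.0547, 0.0326]
ee_rot: [[0.962, -0.273, -0.0], [-0.273, -0.962, -0.0], [-0.0, 0.0, -1.0]]
wrist_force: [0.2, -1.5, 0.5]
gripper_width: 0.463
time_s: 4.47
tcp_pos: [0.441, 0.076, 0.0325]
ee_rot: [[0.9, -0.435, -0.001], [-0.435, -0.9, -0.001], [-0.001, 0.001, -1.0]]
wrist_force: [0.2, -0.5, 1.4]
gripper_width: 0.456
time_s: 4.88
tcp_pos: [0.4525, 0.0956, 0.0323]
ee_rot: [[0.811, -0.585, -0.002], [-0.585, -0.811, -0.001], [-0.001, 0.002, -1.0]]
wrist_force: [-1.3, -0.5, 0.1]
gripper_width: 0.459
0.13041728339508585 145.2729402096156 [ 3.21361659e+01  2.06993385e+01 -3.54333242e+01 -1.38089301e-02
 -3.39916971e+01  2.20534002e+01] [-1.32157441 -0.45759877  0.06420365]
```

View pics/w3.png

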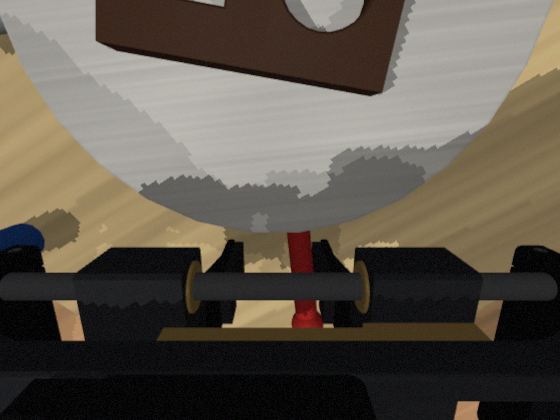

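The spoke, at about (300,260), now rests against the right finger and is turning with it. I'll keep going.

```bash
python3 -m jog '[[0.01,-0.46,0,0,0,2],[0.01,-0.46,0,0,0,2],[0.01,-0.46,0,0,0,2],[0.01,-0.46,0,0,0,2],[0.01,-0.46,0,0,0,2]]'
python3 -m jog '[[0.01,-0.46,0,0,0,2],[0.01,-0.46,0,0,0,2],[0.01,-0.46,0,0,0,2],[0.01,-0.46,0,0,0,2],[0.01,-0.46,0,0,0,2]]'
python3 -m jog '[[0.01,-0.46,0,0,0,2],[0.01,-0.46,0,0,0,2],[0.01,-0.46,0,0,0,2],[0.01,-0.46,0,0,0,2],[0.01,-0.46,0,0,0,2]]'
python3 -m jog '[[0.01,-0.46,0,0,0,2],[0.01,-0.46,0,0,0,2],[0.01,-0.46,0,0,0,2],[0.01,-0.46,0,0,0,2],[0.01,-0.23,0,0,0,1]]'
python3 - <<'E'
from h import *
s=sense();v=s['tcp_pos'][:2]-np.array([.5597,.0213]);print(np.hypot(*v),np.degrees(np.arctan2(v[1],v[0])),s['joints'],s['wrist_force'])
snap('top','t4');snap('wrist','w4');snap('side','s4')
i=cv2.imread('pics/top0.png')
i=cv2.imread('pics/t4.png')[140:320,180:400];cv2.imwrite('pics/c4.png',cv2.resize(i,(733,600),interpolation=2))
E
```

```text
time_s: 5.4
tcp_pos: [0.4674, 0.1127, 0.0323]
ee_rot: [[0.698, -0.716, -0.002], [-0.716, -0.698, -0.001], [-0.001, 0.002, -1.0]]
wrist_force: [-0.9, -0.4, 1.0]
gripper_width: 0.461
time_s: 5.82
tcp_pos: [0.4852, 0.1272, 0.0322]
ee_rot: [[0.563, -0.827, -0.002], [-0.827, -0.563, -0.001], [-0.0, 0.002, -1.0]]
wrist_force: [-1.1, 0.3, 1.0]
gripper_width: 0.459
time_s: 6.23
tcp_pos: [0.5054, 0.1385, 0.0321]
ee_rot: [[0.411, -0.912, -0.002], [-0.912, -0.411, -0.001], [-0.0, 0.002, -1.0]]
wrist_force: [-2.4, 0.3, -0.3]
gripper_width: 0.459
time_s: 6.65
tcp_pos: [0.5255, 0.1456, 0.0322]
ee_rot: [[0.263, -0.965, -0.001], [-0.965, -0.263, -0.0], [0.0, 0.001, -1.0]]
wrist_force: [-0.3, 0.7, 0.5]
gripper_width: 0.46
0.1289359305663841 105.37429374115342 [ 3.25199447e+01  2.67642263e+01 -2.39018066e+01 -2.21453148e-02
 -3.93879697e+01 -1.72286526e+01] [-0.32663785  0.70613396  0.47008394]
```

View pics/w4.png

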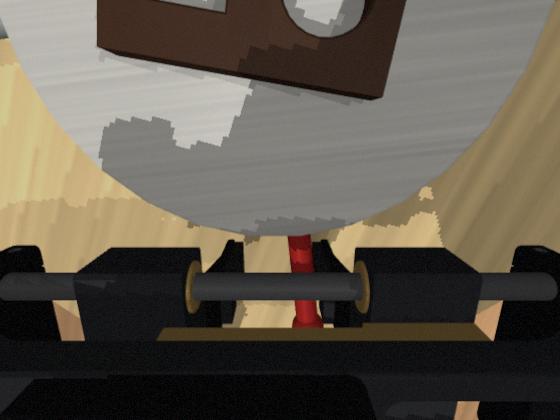

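View pics/c4.png

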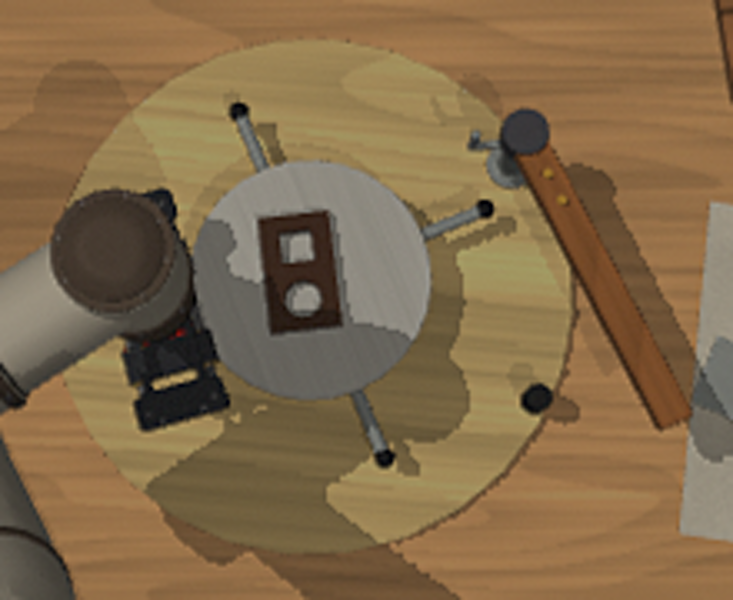

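View pics/s4.png

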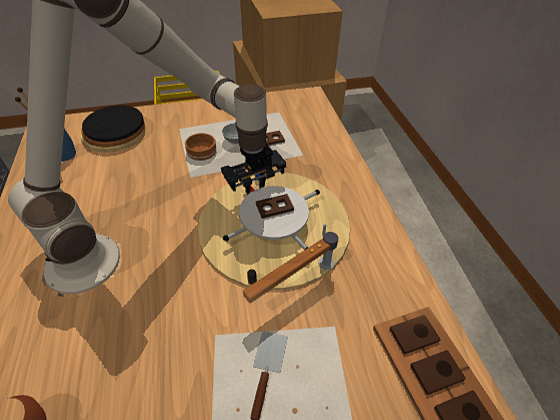

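The wrist view shows the red spoke still against the right finger. In the enlarged top view the black balls are at (238,111), (485,209) and (384,457), and I'll use those to measure the wheel angle.

```bash
cat > ang.py <<'E'
from m import *
import sys
def ang(f,ax=np.array([.5597,.0213])):
    d=load(f);_,_,k=masks(d)
    k[:,:190]=0;k[:140]=0;k[320:]=0;k[:,360:]=0
    for n,c,b in cen(k):
        p=onz(d,*c,.05);v=p[:2]-ax;r=np.hypot(*v)
        if abs(r-.167)<.006 and n<40: print(c,n,r,np.degrees(np.arctan2(v[1],v[0])), 'mod90 ->',np.degrees(np.arctan2(v[1],v[0]))%90+90)
ang(sys.argv[1])
E
python3 ang.py top0; python3 ang.py t4
```

```text
[280.1 168.8] 19 0.16840486460678497 -8.077370284137011 mod90 -> 171.922629715863
[216.5 216.8] 18 0.16634853608167796 81.64801253067726 mod90 -> 171.64801253067725
[329.7 231. ] 22 0.16599448346214082 -97.79079626050863 mod90 -> 172.2092037394914
[251.1 172.8] 16 0.16801793210497948 21.93357483823656 mod90 -> 111.93357483823655
[325.2 201.9] 19 0.166976503327581 -67.49902659661372 mod90 -> 112.50097340338628
[295.  277.1] 20 0.16566178391197237 -158.26169746932257 mod90 -> 111.73830253067743
```

```bash
python3 -m jog '[[0,-0.45,0,0,0,2],[0,-0.45,0,0,0,2],[0,-0.45,0,0,0,2],[0,-0.45,0,0,0,2],[0,-0.45,0,0,0,2]]'
python3 -m jog '[[0.01,-0.45,0,0,0,2],[0.01,-0.45,0,0,0,2],[0,-0.23,0,0,0,1],[0,-0.23,0,0,0,1],[0,-0.23,0,0,0,1]]'
python3 -m jog '[[0,-0.11,0,0,0,0.5],[0,-0.11,0,0,0,0.5],[0,-0.11,0,0,0,0.5],[0,-0.11,0,0,0,0.5],[0,0,0,0,0,0]]'
python3 - <<'E'
from h import *
s=sense();v=s['tcp_pos'][:2]-np.array([.5597,.0213]);print(np.hypot(*v),np.degrees(np.arctan2(v[1],v[0])),s['wrist_force'])
snap('top','t5')
E
python3 ang.py t5
```

```text
time_s: 7.22
tcp_pos: [0.5472, 0.1497, 0.0324]
ee_rot: [[0.092, -0.996, -0.001], [-0.996, -0.092, -0.001], [0.0, 0.001, -1.0]]
wrist_force: [-0.7, -1.0, 0.6]
gripper_width: 0.461
time_s: 7.63
tcp_pos: [0.5634, 0.1505, 0.0325]
ee_rot: [[-0.03, -1.0, -0.0], [-1.0, 0.03, -0.0], [0.0, 0.0, -1.0]]
wrist_force: [-0.9, 0.9, 0.1]
gripper_width: 0.462
time_s: 8.05
tcp_pos: [0.5682, 0.1504, 0.0325]
ee_rot: [[-0.064, -0.998, 0.0], [-0.998, 0.064, 0.0], [-0.0, -0.0, -1.0]]
wrist_force: [-0.6, 0.2, -0.3]
gripper_width: 0.461
0.12937073271099694 86.23550114477129 [-0.63457067  0.20736608 -0.30615149]
[268.9 168.6] 17 0.16819593756992082 3.2938615157294553 mod90 -> 93.29386151572946
[330.1 220. ] 18 0.1670199101459759 -86.62562660878679 mod90 -> 93.37437339121321
[276.4 281.3] 21 0.16532683758362293 -177.1444279135404 mod90 -> 92.8555720864596
```

The wheel is at 93.2° against a target of 92.8°. I'll centre the fingers off the spoke and lift.

```bash
python3 -m jog '[[0,0.35,0,0,0,0],[0,0.35,0,0,0,0],[0,0.35,0,0,0,0],[0,0.3,0,0,0,0],[0,0,0,0,0,0]]'
python3 -m jog '[[0,0,-1,0,0,0],[0,0,-2,0,0,0],[0,0,-3,0,0,0],[0,0,-3,0,0,0],[0,0,-3,0,0,0]]'
python3 -m jog '[[0,0,-3,0,0,0],[0,0,-3,0,0,0],[0,0,-3,0,0,0],[-3,0,0,0,0,0],[-3,0,0,0,0,0]]' 0
python3 - <<'E'
from h import *
s=sense();print(s['joints'])
d=snap('top','t6')
snap('wrist','w6');snap('side','s6')
i=cv2.imread('pics/t6.png')[140:320,180:400];cv2.imwrite('pics/c6.png',cv2.resize(i,(733,600),interpolation=2))
E
python3 ang.py t6
```

```text
time_s: 8.52
tcp_pos: [0.5538, 0.1512, 0.0327]
ee_rot: [[-0.064, -0.998, -0.0], [-0.998, 0.064, -0.0], [0.0, 0.0, -1.0]]
wrist_force: [0.5, -0.4, 0.1]
gripper_width: 0.46
time_s: 8.93
tcp_pos: [0.5546, 0.1511, 0.1547]
ee_rot: [[-0.064, -0.998, 0.001], [-0.998, 0.064, -0.0], [-0.0, -0.001, -1.0]]
wrist_force: [-0.0, 0.0, -0.1]
gripper_width: 0.457
time_s: 9.35
tcp_pos: [0.5595, 0.2112, 0.247]
ee_rot: [[-0.066, -0.998, 0.006], [-0.998, 0.066, 0.004], [-0.004, -0.006, -1.0]]
wrist_force: [0.1, 0.2, -0.0]
gripper_width: 0.172
[ 3.61977682e+01  1.82969241e+01 -1.60123089e+00  3.52649926e-02
 -6.96722870e+01 -4.00157982e+01]
[268.9 168.6] 17 0.16819593756992082 3.2938615157294553 mod90 -> 93.29386151572946
[330.1 220. ] 18 0.1670199101459759 -86.62562660878679 mod90 -> 93.37437339121321
[276.2 281.2] 24 0.16501108699144487 -177.3354721083879 mod90 -> 92.6645278916121
```

View pics/w6.png

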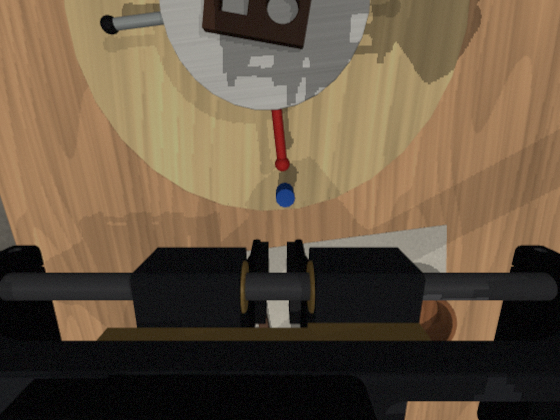

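View pics/c6.png

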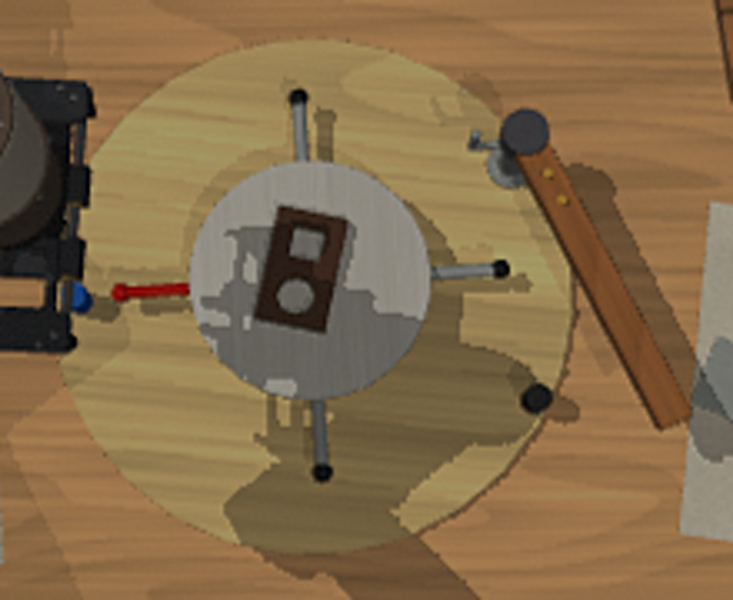

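The red spoke lines up with the blue post: in the wrist view it runs from (277,108) to (282,164) with the post at (285,190). Next I'll measure the rest.

Run:
```python
from h import *
d=load('t6');s=load('s6')
f=lambda u,v:(180+u*220/733,140+v*180/600)
E=onz(d,*f(676,419),.125)
for z in(.125,.14,.15,.16):
    Hh=onz(d,*f(525,132),z); print(z,Hh,np.linalg.norm((E-Hh)[:2]),np.hypot(*(Hh[:2]-[.5597,.0213])),'side proj',proj(s,Hh))
print('E',E,proj(s,E))
t=sense();R=t['ee_rot'];print(t['tcp_pos'])
```

```text
0.125 [ 0.67033534 -0.16186838  0.125     ] 0.2661800215926249 0.2139879290833931 side proj (np.float64(329.5275705298746), np.float64(239.00334609649877))
0.14 [ 0.66631188 -0.15991819  0.14      ] 0.26338283752048836 0.21025253148902137 side proj (np.float64(328.4150560106995), np.float64(235.09165584122303))
0.15 [ 0.66362957 -0.15861807  0.15      ] 0.26154389430535396 0.2077784121241683 side proj (np.float64(327.66043671721263), np.float64(232.43835389693527))
0.16 [ 0.66094726 -0.15731795  0.16      ] 0.25972614114121434 0.20531775443874598 side proj (np.float64(326.8952083170377), np.float64(229.74774948285216))
E [ 0.4291681  -0.27451901  0.125     ] (np.float64(245.72660029422), np.float64(294.27962932245475))
[0.55831256 0.21258332 0.24320472]
```

```bash
python3 -c "
import cv2
i=cv2.imread('pics/s6.png')[220:310,230:360];cv2.imwrite('pics/c7.png',cv2.resize(i,None,fx=6,fy=6,interpolation=2))"
```

```text
(no output)
```

View pics/c7.png

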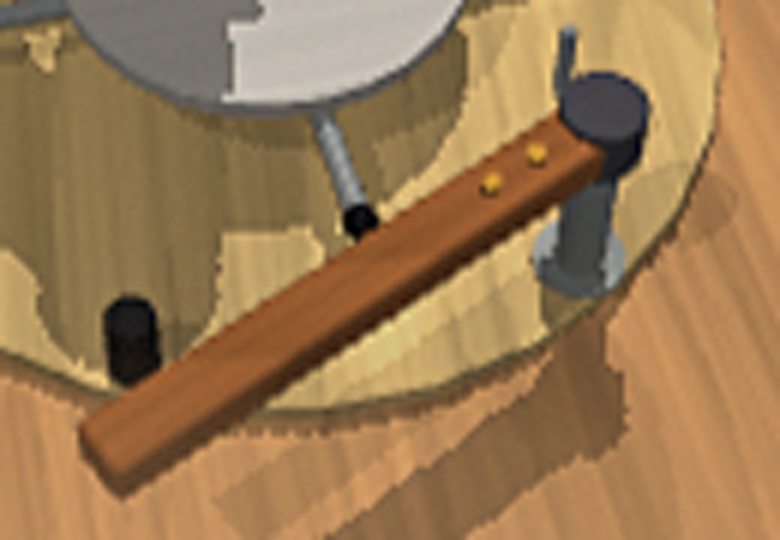

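```bash
python3 -m jog '[[2,0.1,0,0,0,0],[3.2,0.15,0,0,0,0],[3.2,0.15,0,0,0,0],[3.2,0.15,0,0,0,0],[3.2,0.15,0,0,0,0]]' 0
python3 -m jog '[[3.2,0.15,0,0,0,0],[3.2,0.15,0,0,0,0],[3.2,0.15,0,0,0,0],[3.2,0.15,0,0,0,0],[3.2,0.15,0,0,0,0]]'
python3 -m jog '[[3.2,0.15,0,0,0,0],[3.2,0.15,0,0,0,0],[3.2,0.15,0,0,0,0],[3.2,0.2,0,0,0,0],[3.2,0.2,0,0,0,0]]'
python3 -m jog '[[2,0.2,0,0,0,0],[0,0,0,0,0,6],[0,0,0,0,0,6],[0,0,0,0,0,6],[0,0,0,0,0,6]]'
python3 -m jog '[[0,0,0,0,0,6],[0,0,0,0,0,6],[0,0,0,0,0,6],[0,0,0,0,0,6],[0,0,0,0,0,0]]'
python3 - <<'E'
from h import *
s=sense();R=s['ee_rot'];print(s['joints'],np.degrees(np.arctan2(R[1,0],R[0,0])), R.T@(np.array([.5,-.294,.105])-s['tcp_pos']))
snap('side','s8');snap('wrist','w8')
E
```

```text
time_s: 9.92
tcp_pos: [0.5412, 0.0618, 0.243]
ee_rot: [[-0.064, -0.998, 0.0], [-0.998, 0.064, -0.0], [0.0, -0.0, -1.0]]
wrist_force: [0.3, 0.7, -0.3]
gripper_width: 0.004
time_s: 10.33
tcp_pos: [0.5232, -0.0975, 0.2431]
ee_rot: [[-0.064, -0.998, 0.0], [-0.998, 0.064, -0.0], [0.0, -0.0, -1.0]]
wrist_force: [-0.4, 0.6, 0.6]
gripper_width: 0.01
time_s: 10.75
tcp_pos: [0.5043, -0.2565, 0.243]
ee_rot: [[-0.064, -0.998, -0.0], [-0.998, 0.064, -0.0], [0.0, 0.0, -1.0]]
wrist_force: [1.0, 0.3, 0.3]
gripper_width: 0.002
time_s: 11.17
tcp_pos: [0.5012, -0.2751, 0.2428]
ee_rot: [[-0.47, -0.883, -0.0], [-0.883, 0.47, -0.0], [0.0, 0.0, -1.0]]
wrist_force: [0.2, 0.3, -0.2]
gripper_width: 0.003
time_s: 11.58
tcp_pos: [0.5014, -0.2748, 0.2429]
ee_rot: [[-0.786, -0.618, -0.0], [-0.618, 0.786, -0.0], [0.0, 0.0, -1.0]]
wrist_force: [0.6, -0.1, 0.1]
gripper_width: 0.002
[-1.24874920e+01  1.60757737e+01 -5.35350995e+00  9.82750784e-03
 -6.85862431e+01 -3.93181119e+01] -141.8020136942463 [ 0.01298148 -0.01423223  0.13787043]
```

View pics/s8.png

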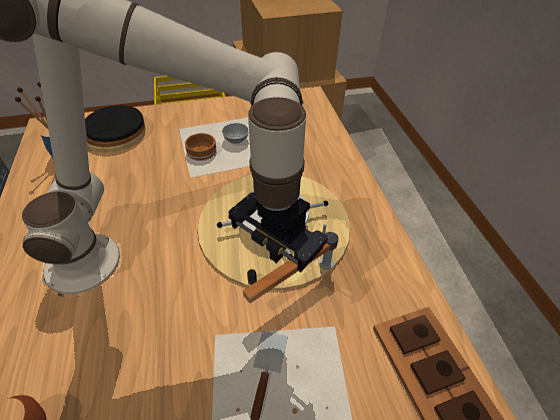

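View pics/w8.png

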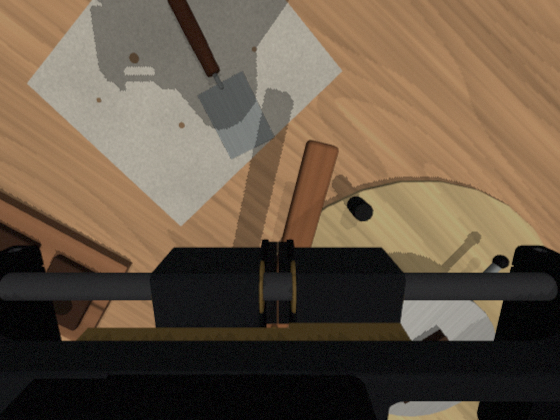

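Run:
```python
from h import *
d=load('w8')
H=np.array([.669,-.161])
for p in((308,145),(337,151),(286,240),(312,240)):
    q=onz(d,*p,.125);v=q[:2]-H;print(p,q,np.hypot(*v),np.degrees(np.arctan2(v[1],v[0]))%360)
t=sense()['tcp_pos'];v=t[:2]-H;print(np.hypot(*v),np.degrees(np.arctan2(v[1],v[0]))%360)
```

```text
(308, 145) [ 0.43951155 -0.28900211  0.125     ] 0.26277269420878147 209.1515324950291
(337, 151) [ 0.4269884  -0.26446365  0.125     ] 0.26320019243339515 203.14744751163283
(286, 240) [ 0.52497216 -0.24612704  0.125     ] 0.1673040098648316 210.58503074782374
(312, 240) [ 0.50870435 -0.22562652  0.125     ] 0.17283310813116312 201.9578500375369
0.20223450604372498 214.19140970116038
```

The wrist view puts the end of the bar at (322,147), so its centre line is at about 206°. That leaves no clearance to go down here, so I'll shift about 25 mm outward first.

```bash
python3 -m jog '[[0.3,-0.5,0,0,0,0],[0.3,-0.7,0,0,0,0],[0.3,-0.7,0,0,0,0],[0.3,-0.6,0,0,0,0],[0,0,0,0,0,0]]'
python3 -m jog '[[0,0,1.4,0,0,0],[0,0,2.5,0,0,0],[0,0,3,0,0,0],[0,0,3,0,0,0],[0,0,2.5,0,0,0]]'
python3 -m jog '[[0,0,1.4,0,0,0],[0,0,0,0,0,0],[0,0,0,0,0,0],[0,0,0,0,0,0],[0,0,0,0,0,0]]'
python3 - <<'E'
from h import *
H=np.array([.669,-.161])
s=sense();R=s['ee_rot'];t=s['tcp_pos'];v=t[:2]-H;print(np.hypot(*v),np.degrees(np.arctan2(v[1],v[0]))%360,np.degrees(np.arctan2(R[1,0],R[0,0])),s['wrist_force'])
snap('wrist','w9');snap('side','s9')
E
```

```text
time_s: 12.1
tcp_pos: [0.5086, -0.3028, 0.2422]
ee_rot: [[-0.785, -0.62, -0.0], [-0.62, 0.785, -0.0], [0.0, 0.0, -1.0]]
wrist_force: [0.3, 0.4, -0.4]
gripper_width: 0.005
time_s: 12.52
tcp_pos: [0.5077, -0.3012, 0.1166]
ee_rot: [[-0.784, -0.62, -0.001], [-0.62, 0.784, 0.001], [0.0, 0.001, -1.0]]
wrist_force: [-0.0, -0.1, -0.7]
gripper_width: 0.004
time_s: 12.93
tcp_pos: [0.5095, -0.3018, 0.1063]
ee_rot: [[-0.784, -0.621, 0.003], [-0.621, 0.784, -0.001], [-0.002, -0.003, -1.0]]
wrist_force: [0.0, -0.6, -0.3]
gripper_width: 0.001
0.21276128470179495 221.42831961892867 -141.64463972904275 [ 0.02506011 -0.62486937 -0.29132113]
```

View pics/w9.png

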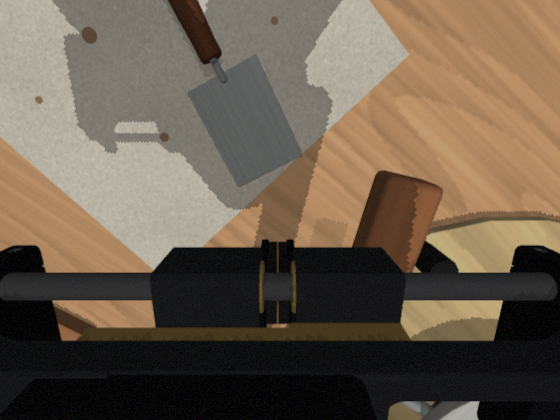

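View pics/s9.png

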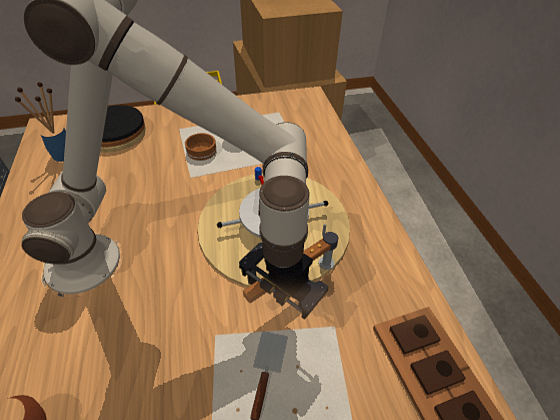

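```bash
python3 -m jog '[[0,0,0,0,0,-3],[-0.01,0.37,0,0,0,1],[-0.01,0.37,0,0,0,1],[-0.01,0.37,0,0,0,1],[-0.01,0.37,0,0,0,1]]'
python3 -m jog '[[-0.01,0.37,0,0,0,1],[-0.01,0.37,0,0,0,1],[-0.01,0.37,0,0,0,1],[-0.01,0.37,0,0,0,1],[-0.01,0.37,0,0,0,1]]'
python3 -m jog '[[-0.01,0.6,0,0,0,1.6],[-0.01,0.74,0,0,0,2],[-0.01,0.74,0,0,0,2],[-0.01,0.74,0,0,0,2],[-0.01,0.74,0,0,0,2]]'
python3 -m jog '[[-0.01,0.74,0,0,0,2],[-0.01,0.74,0,0,0,2],[-0.01,0.74,0,0,0,2],[-0.01,0.74,0,0,0,2],[-0.01,0.74,0,0,0,2]]'
python3 -m jog '[[-0.01,0.74,0,0,0,2],[-0.01,0.74,0,0,0,2],[-0.01,0.74,0,0,0,2],[-0.01,0.74,0,0,0,2],[-0.01,0.74,0,0,0,2]]'
python3 - <<'E'
from h import *
H=np.array([.669,-.161])
s=sense();R=s['ee_rot'];t=s['tcp_pos'];v=t[:2]-H;print(np.hypot(*v),np.degrees(np.arctan2(v[1],v[0]))%360,np.degrees(np.arctan2(R[1,0],R[0,0])),s['wrist_force'],s['joints'])
snap('wrist','w10');snap('side','s10')
E
```

```text
time_s: 13.45
tcp_pos: [0.4989, -0.2893, 0.1048]
ee_rot: [[-0.797, -0.605, 0.0], [-0.605, 0.797, 0.0], [-0.0, -0.0, -1.0]]
wrist_force: [0.2, 1.0, -0.5]
gripper_width: 0.009
time_s: 13.87
tcp_pos: [0.4888, -0.2741, 0.1046]
ee_rot: [[-0.846, -0.534, 0.0], [-0.534, 0.846, -0.0], [-0.0, -0.0, -1.0]]
wrist_force: [-0.1, -0.9, -1.1]
gripper_width: 0.007
time_s: 14.28
tcp_pos: [0.4726, -0.2426, 0.1047]
ee_rot: [[-0.923, -0.384, 0.001], [-0.384, 0.923, -0.0], [-0.001, -0.001, -1.0]]
wrist_force: [0.9, -0.3, -0.2]
gripper_width: 0.008
time_s: 14.7
tcp_pos: [0.4612, -0.2074, 0.1048]
ee_rot: [[-0.976, -0.218, 0.001], [-0.218, 0.976, -0.0], [-0.001, -0.001, -1.0]]
wrist_force: [0.5, -0.8, 0.7]
gripper_width: 0.008
time_s: 15.12
tcp_pos: [0.4561, -0.1708, 0.1048]
ee_rot: [[-0.999, -0.045, 0.001], [-0.045, 0.999, -0.0], [-0.001, -0.0, -1.0]]
wrist_force: [0.9, -0.4, 0.8]
gripper_width: 0.004
0.21314717784209886 182.62752241176207 -177.40541670482924 [ 0.90340047 -0.37772803  0.7765203 ] [-1.36027956e+00  1.59924403e+01 -2.78953244e+01  2.50059060e-02
 -4.60510666e+01 -8.60624936e+01]
```

View pics/w10.png

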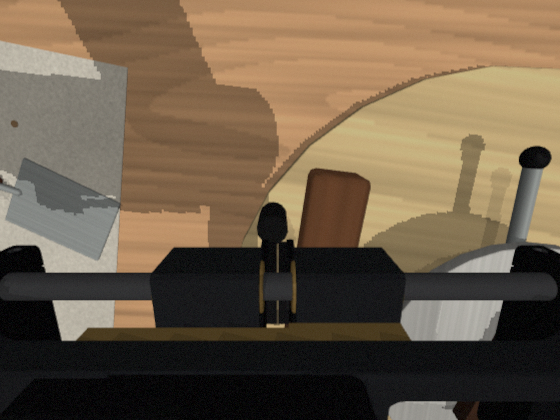

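View pics/s10.png

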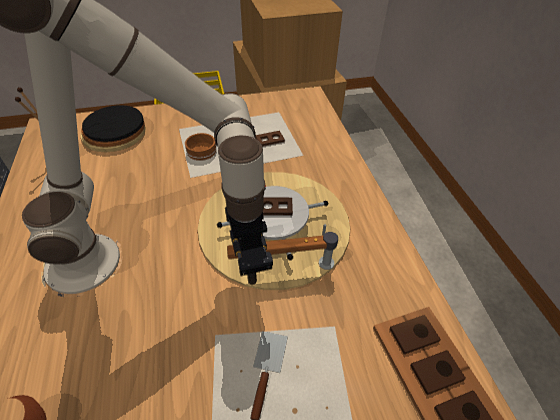

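The rest is swinging with the finger and the fingertip is clear of everything else, so I'll continue.

```bash
python3 -m jog '[[-0.01,0.74,0,0,0,2],[-0.01,0.74,0,0,0,2],[-0.01,0.74,0,0,0,2],[-0.01,0.74,0,0,0,2],[-0.01,0.74,0,0,0,2]]'
python3 -m jog '[[-0.01,0.74,0,0,0,2],[-0.01,0.74,0,0,0,2],[-0.01,0.74,0,0,0,2],[-0.01,0.74,0,0,0,2],[-0.01,0.74,0,0,0,2]]'
python3 -m jog '[[-0.01,0.74,0,0,0,2],[-0.01,0.74,0,0,0,2],[-0.01,0.74,0,0,0,2],[-0.01,0.74,0,0,0,2],[-0.01,0.74,0,0,0,2]]'
python3 -m jog '[[-0.01,0.74,0,0,0,2],[-0.01,0.74,0,0,0,2],[-0.01,0.74,0,0,0,2],[-0.01,0.37,0,0,0,1],[-0.01,0.37,0,0,0,1]]'
python3 - <<'E'
from h import *
H=np.array([.669,-.161])
s=sense();R=s['ee_rot'];t=s['tcp_pos'];v=t[:2]-H;print(np.hypot(*v),np.degrees(np.arctan2(v[1],v[0]))%360,np.degrees(np.arctan2(R[1,0],R[0,0])),s['wrist_force'],s['joints'])
snap('wrist','w11');snap('side','s11')
E
```

```text
time_s: 15.63
tcp_pos: [0.4573, -0.1342, 0.1047]
ee_rot: [[-0.992, 0.128, 0.0], [0.128, 0.992, -0.0], [-0.0, -0.0, -1.0]]
wrist_force: [1.0, -0.9, -0.1]
gripper_width: 0.006
time_s: 16.05
tcp_pos: [0.465, -0.0981, 0.1047]
ee_rot: [[-0.955, 0.298, 0.0], [0.298, 0.955, -0.0], [-0.0, -0.0, -1.0]]
wrist_force: [0.0, -1.1, 0.8]
gripper_width: 0.005
time_s: 16.47
tcp_pos: [0.4787, -0.0638, 0.1046]
ee_rot: [[-0.888, 0.459, -0.0], [0.459, 0.888, -0.0], [0.0, -0.0, -1.0]]
wrist_force: [0.4, -1.7, -0.3]
gripper_width: 0.006
time_s: 16.88
tcp_pos: [0.494, -0.0386, 0.1045]
ee_rot: [[-0.816, 0.578, -0.001], [0.578, 0.816, -0.0], [0.0, -0.001, -1.0]]
wrist_force: [-1.7, -1.2, -0.1]
gripper_width: 0.011
0.21356987552021736 145.02212448632028 144.70463366673906 [-1.70442104 -1.19640698 -0.11587377] [ 1.43517983e+01  1.68070969e+01 -2.67077329e+01  4.40532132e-03
 -4.65240482e+01 -1.39650191e+02]
```

View pics/s11.png

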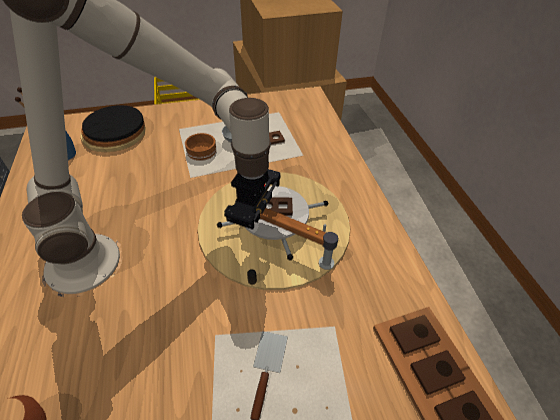

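View pics/w11.png

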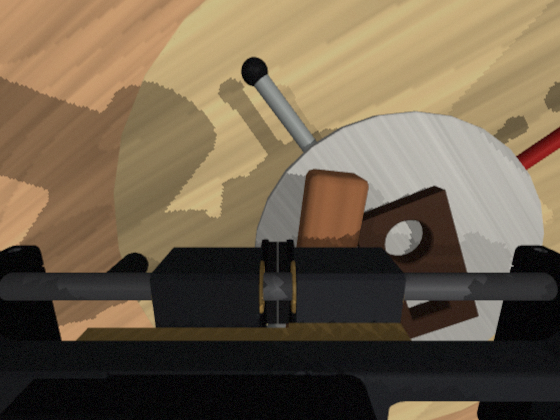

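```bash
python3 -m jog '[[0,0.37,0,0,0,1],[0,0.37,0,0,0,1],[0,0.37,0,0,0,1],[0,0.37,0,0,0,1],[0,0.37,0,0,0,1]]'
python3 -m jog '[[0,0.19,0,0,0,0.5],[0,0.19,0,0,0,0.5],[0,0.19,0,0,0,0.5],[0,0.19,0,0,0,0.5],[0,0.19,0,0,0,0.5]]'
python3 - <<'E'
from h import *
H=np.array([.669,-.161])
s=sense();R=s['ee_rot'];t=s['tcp_pos'];v=t[:2]-H;print(np.hypot(*v),np.degrees(np.arctan2(v[1],v[0]))%360,s['wrist_force'],s['joints'][5])
E
```

```text
time_s: 17.4
tcp_pos: [0.5054, -0.0235, 0.1045]
ee_rot: [[-0.762, 0.648, -0.0], [0.648, 0.762, -0.0], [0.0, -0.0, -1.0]]
wrist_force: [-0.2, -0.2, 0.3]
gripper_width: 0.004
time_s: 17.82
tcp_pos: [0.5116, -0.0165, 0.1045]
ee_rot: [[-0.734, 0.68, -0.0], [0.68, 0.734, 0.0], [0.0, -0.0, -1.0]]
wrist_force: [-0.2, -0.4, -0.1]
gripper_width: 0.008
0.21366940215555982 137.45445680535445 [-0.24947291 -0.35989891 -0.09205714] -149.15217027030408
```

```bash
python3 -m jog '[[0,0.19,0,0,0,0.5],[0,0.19,0,0,0,0.5],[0,0.19,0,0,0,0.5],[0,0.19,0,0,0,0.5],[0,0.19,0,0,0,0.5]]'
python3 -m jog '[[0,0.19,0,0,0,0.5],[0,0.19,0,0,0,0.5],[0,0.19,0,0,0,0.5],[0,0.19,0,0,0,0.5],[0,0.19,0,0,0,0.5]]'
python3 - <<'E'
from h import *
H=np.array([.669,-.161])
s=sense();R=s['ee_rot'];t=s['tcp_pos'];v=t[:2]-H;print(np.hypot(*v),np.degrees(np.arctan2(v[1],v[0]))%360,s['wrist_force'],s['joints'][5])
snap('wrist','w12');snap('top','t12')
E
```

```text
time_s: 18.23
tcp_pos: [0.5182, -0.0096, 0.1045]
ee_rot: [[-0.703, 0.711, -0.0], [0.711, 0.703, 0.0], [0.0, -0.0, -1.0]]
wrist_force: [0.3, 0.3, -0.4]
gripper_width: 0.003
time_s: 18.65
tcp_pos: [0.5251, -0.0031, 0.1045]
ee_rot: [[-0.672, 0.741, -0.0], [0.741, 0.672, -0.0], [0.0, -0.0, -1.0]]
wrist_force: [-0.8, -0.6, 0.7]
gripper_width: 0.006
0.2136608170765847 132.3337006092539 [-0.77309683 -0.57566911  0.71805488] -155.18968542080592
```

View pics/w12.png

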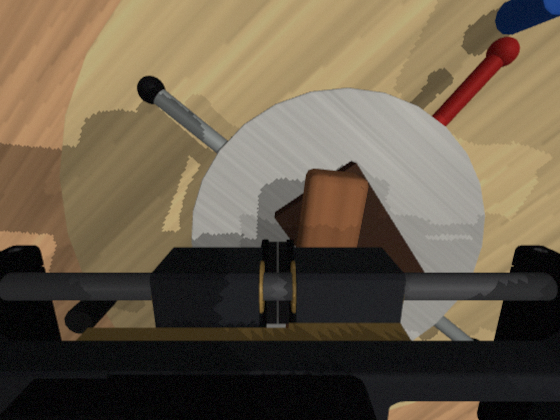

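View pics/t12.png

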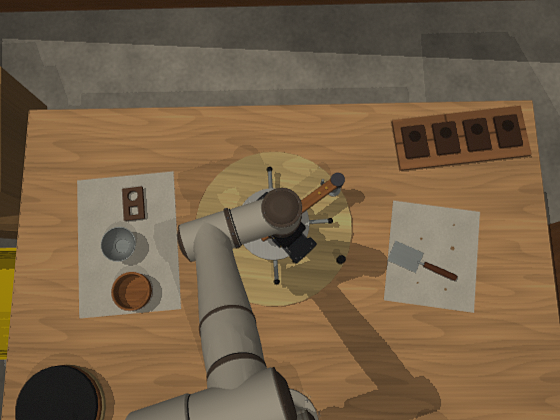

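```bash
python3 -m jog '[[0,0.19,0,0,0,0.5],[0,0.19,0,0,0,0.5],[0,0.19,0,0,0,0.5],[0,0.19,0,0,0,0.5],[0,0.19,0,0,0,0.5]]'
python3 -c "
from h import *
s=sense();print(s['wrist_force'],s['joints'][5])"
```

```text
time_s: 19.17
tcp_pos: [0.5324, 0.0031, 0.1046]
ee_rot: [[-0.639, 0.77, 0.0], [0.77, 0.639, -0.0], [-0.0, 0.0, -1.0]]
wrist_force: [0.3, -1.2, 0.1]
gripper_width: 0.004
[ 0.30420856 -1.15256974  0.14078527] -158.12399533139995
```

```bash
python3 -m jog '[[0,0.15,0,0,0,0.4],[0,0.15,0,0,0,0.4],[0,0.15,0,0,0,0.4],[0,0.15,0,0,0,0.4],[0,0,0,0,0,0]]'
python3 -c "
from h import *
H=np.array([.669,-.161])
s=sense();v=s['tcp_pos'][:2]-H;print(np.hypot(*v),np.degrees(np.arctan2(v[1],v[0]))%360);print(s['wrist_force'],s['joints'][5])
snap('top','t13');snap('side','s13')
i=cv2.imread('pics/t13.png')[140:320,180:400];cv2.imwrite('pics/c13.png',cv2.resize(i,(733,600),interpolation=2))"
```

```text
time_s: 19.58
tcp_pos: [0.5344, 0.0052, 0.1045]
ee_rot: [[-0.617, 0.787, -0.006], [0.787, 0.617, -0.003], [0.001, -0.007, -1.0]]
wrist_force: [-5.8, -5.5, 5.3]
gripper_width: 0.006
0.21384906534875087 129.00265434033417
[-5.75738373 -5.51369923  5.32920894] -159.95978895648906
```

View pics/c13.png

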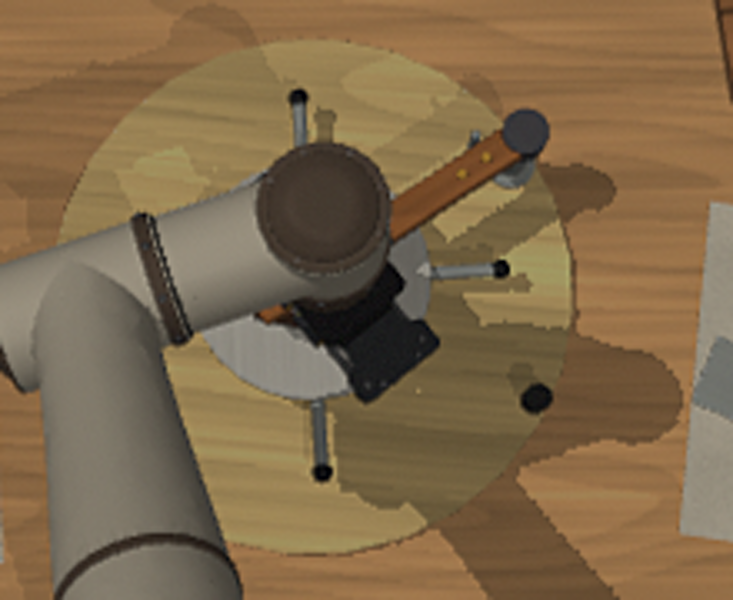

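The force has risen to about 8 N at a tool angle of 129°, where I expected the stop. The top view shows the bar against its stop pin near (478,140). I'll give it one small firm push, then back off and rise.

```bash
python3 -m jog '[[0,0.15,0,0,0,0],[0,0.1,0,0,0,0],[0,0,0,0,0,0],[0,0,0,0,0,0],[0,0,0,0,0,0]]'
python3 -m jog '[[0,-0.2,0,0,0,0],[0,-0.5,0,0,0,0],[0,-0.8,0,0,0,0],[0,-0.8,0,0,0,0],[0,-0.8,0,0,0,0]]'
python3 -m jog '[[0,0,-2,0,0,0],[0,0,-3,0,0,0],[0,0,-3,0,0,0],[0,0,-3,0,0,0],[0,0,-3,0,0,0]]'
python3 -m jog '[[0,-3,-1,0,0,0],[0,-4,0,0,0,0],[0,-4,0,0,0,0],[0,-4,0,0,0,0],[0,-4,0,0,0,0]]'
python3 - <<'E'
from h import *
snap('top','t14');snap('wrist','w14');snap('side','s14')
i=cv2.imread('pics/t14.png')[140:320,180:400];cv2.imwrite('pics/c14.png',cv2.resize(i,(733,600),interpolation=2))
E
python3 ang.py t14
```

```text
time_s: 20.1
tcp_pos: [0.5344, 0.0053, 0.1044]
ee_rot: [[-0.616, 0.787, -0.01], [0.788, 0.616, -0.005], [0.002, -0.011, -1.0]]
wrist_force: [-8.5, -8.2, 8.2]
gripper_width: 0.005
time_s: 20.52
tcp_pos: [0.5141, -0.0109, 0.1046]
ee_rot: [[-0.618, 0.786, 0.001], [0.786, 0.618, 0.0], [-0.0, 0.001, -1.0]]
wrist_force: [0.5, -0.2, 0.4]
gripper_width: 0.002
time_s: 20.93
tcp_pos: [0.5139, -0.0109, 0.2461]
ee_rot: [[-0.618, 0.787, 0.001], [0.787, 0.618, 0.0], [-0.0, 0.001, -1.0]]
wrist_force: [1.2, -0.1, -0.1]
gripper_width: 0.008
time_s: 21.35
tcp_pos: [0.363, -0.1288, 0.2545]
ee_rot: [[-0.618, 0.786, 0.001], [0.786, 0.618, 0.0], [-0.0, 0.001, -1.0]]
wrist_force: [-0.0, -1.0, -0.3]
gripper_width: 0.005
[269.  168.7] 18 0.16786582516616066 3.19963603968455 mod90 -> 93.19963603968455
[330.1 220. ] 18 0.1670199101459759 -86.62562660878679 mod90 -> 93.37437339121321
```

View pics/c14.png

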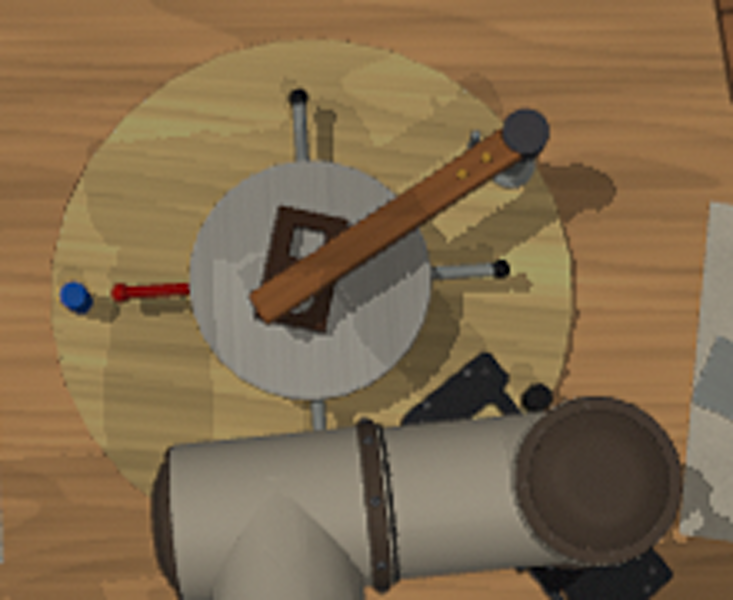

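View pics/s14.png

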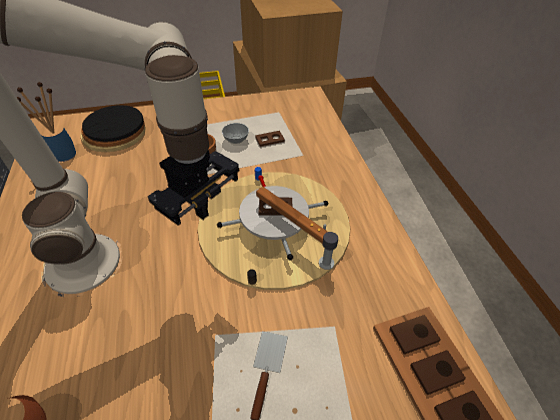

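Run:
```python
from h import *
d=load('t14');f=lambda u,v:(180+u*220/733,140+v*180/600)
H=np.array([.669,-.161]);E=onz(d,*f(262,304),.125);v=E[:2]-H
a=np.degrees(np.arctan2(v[1],v[0]));print(E,np.hypot(*v),a,'swept rad',np.radians(205.7-a))
ax=np.array([.5597,.0213])
b=onz(d,*f(73,295),.055)[:2]-ax
t=np.radians(93.2);print('y in wheel',-np.sin(t)*b[0]+np.cos(t)*b[1],b)
s=sense();print(s['joint_velocities'].round(2),s['wrist_force'])
```

```text
[0.52776369 0.05946885 0.125     ] 0.261828588536923 122.64435430977515 swept rad 1.4495944796642617
y in wheel -0.0007742472063821965 [-0.01074408  0.20604207]
[ 1.83  2.78  2.83  0.4   0.67 -0.62] [0.61521541 0.01559862 0.10452933]
```

```bash
python3 -m jog '[[0,0,0,0,0,0],[0,0,0,0,0,0],[0,0,0,0,0,0],[0,0,0,0,0,0],[0,0,0,0,0,0]]'
python3 -c "
from station import *
print(finish_job())"
```

```text
time_s: 21.92
tcp_pos: [0.3655, -0.1277, 0.2543]
ee_rot: [[-0.618, 0.786, -0.001], [0.786, 0.618, -0.0], [0.0, -0.001, -1.0]]
wrist_force: [0.9, 0.4, 0.6]
gripper_width: 0.006
the job is handed in; nothing more can be done
None
```

I turned the wheel about 79° clockwise with a finger on the red spoke until it pointed at the blue post. I then swung the hand rest in with the shut fingers until it met its stop, backed off clear and handed in at about 22 s.

- **Red spoke:** in the last pictures it measured about 93.2°, against 92.8° for the post. Its line passes about 1 mm from the post's centre, inside the 12 mm allowed. It had not moved after the hand rest was pushed.
- **Hand rest:** at the end of the push it stopped advancing and the wrist force rose to about 14 N. It measured a swing of about 1.45 rad. Its starting angle (0 to 0.15 rad) was not known exactly, so this agrees with 1.5 at the stop but does not prove it alone.
- **Plaque and other things:** the plaque still looks near the middle of the disc, and the bowl, tub, dry plaque and spatula look undisturbed. I judged these by eye and did not measure them. The fingertip stayed about 22 mm above the plaque.

No check failed or disagreed. The turntable's axis came out within about 2 mm by different measurements.

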